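Get the paste pot out from behind the bottles

ROBOT

A 6-joint arm with a two-finger parallel gripper is mounted at the origin on the work surface. World frame = base frame: x ahead of the robot, y to its left, z up, the work surface at z = 0. Lengths are in m, angles in degrees, forces in N, time in s.
With the tool pointing down it reaches from about 0.375 to 0.9 m from the base axis. Payload 3.1 kg.
Tool frame: the origin (TCP) lies on the centre line of the jaws, within the pads' length; the fingertips stand 22 mm ahead of it and the grasp point (between the pads) lies 3 mm ahead of it; z points along the fingers, y is the line along which they close (so a half turn about z gives the same grasp; the last joint's range is limited). The gripper opens to 87 mm and grips with 3 to 60 N. Pads are 19 mm wide; open, the fingers measure 117 mm over their backs; the gripper's body (75 mm by 190 mm) begins 51 mm behind the grasp point.
Start: joints at [62.653, 30.224, 82.088, -0, 67.689, -10.227], TCP at [0.184, 0.597, 0.245] pointing down, gripper open.
Joint ranges: [-176.69, 176.69], [-43.24, 126.21], [12.49, 139.97], [-82, 262], [0, 151.66], [-163.58, 163.58]. Speed limits (degrees/s): [159.86, 159.86, 180, 180, 180, 180].

INTERFACE

Orientations are given as a 3x3 rotation matrix whose columns are the frame's x, y, z axes.
In Python, from rig import * gives the robot as it stands.
- The arm moves only by the shell command python3 -m jog 'ROWS'. ROWS is text: rows parted by semicolons, each of 7 numbers parted by spaces: the shift along the tool's x, y, z in mm, then the turn, a rotation vector about the tool's x, y, z in rad, then the finger opening in mm, from 0 to 87. In form: tx ty tz ax ay az fingers; .... A call has 1 to 12 rows; each row shifts and turns the commanded pose from where the row before left it, along the tool's axes as they then stand; what a row does not reach is not made up. A row lasts 1/8 s, in which the tool goes at most 62.5 mm and 10.7 degrees, less where a joint would pass 70% of its speed; a pose out of reach is approached as far as the arm can. A call with a gripper value outside its range is refused whole. The fingers move at their own pace and stop on an object; the grip force is fixed at half the most. Time passes only in rows, so rows that do not move let the fingers close. It gives the time, the measured TCP pose, the force, the opening and the grip force at its end, in the units of the state.
- read_state(): the state, without advancing time (a new reading comes with each control period).
- capture(name): name is "scene" or "top" or "wrist"; returns a dict with "color" (480x640x3 uint8, red, green, blue), "camera_matrix" (3x3 intrinsics, pixels), "R" (3x3) and "t" (3): a world point X has camera coordinates R X + t. Camera axes: x right, y down, z forward; pixel columns grow to the right and rows downward; lengths in m; the calibration is good to about 2 mm. A picture is of the moment at which its call begins. There is no depth.
- hand_in(): hands the job in; it is judged then, once.
Trained networks look in the newest picture that a camera, given by its name, has taken for a name from the list of things; names that differ only in an ending like _2 or _b are one class to them, and where a whole thing is asked for, a point or a joint stands for the part that bears it (a point fixed in the world has none). Each returns a list of dicts, best first, with "conf" (0 to 1); they miss things now and then, are a little off and sometimes report something else, mostly with a low value. They report only what shows in the picture. A call takes as long as a camera call.
- find_in(camera, target): "at" ([x, y, z] in m, in world coordinates, good to about 4 mm: the middle of the surface that is visible of it).
- trace(camera, target): "pixels" (480x640 bool, what is visible of it).
- place_of(camera, target): "at" ([x, y, z] in m, in world coordinates, good to about 4 mm: a listed point, or the origin of a listed thing).
The state is a dict: "time_s": time; "joint_positions": joint angles; "qvel": joint speeds; "tau": joint torques, N m; "position": TCP position; "tcp_rot": TCP orientation; "force": force on the tool from outside, world axes, zero at the start; "moment": the same for the moment, N m; "opening": opening from 0.0 (shut) to 1.0 (fully open); "grasp_force": force on a finger pad.
Only numpy, scipy, OpenCV 4.12 (cv2) and the standard library are available. Lean on these libraries where they do the work, as an engineer would, in place of code of your own. Each camera call takes 0.05 s, during which the arm holds its last target. There are 200 camera calls.

TASK

On the wooden stand, a low lidded porcelain pot is boxed in by three tall containers. Move all three containers upright into the metal side tray, then set the pot upright in the middle of the round slate slab while they wait there, and finally put each container back upright on the very spot of the stand where it stood at the start. Let no container or pot fall over, and leave the bowl and the brush pot where they are.

Things in the scene. Friction and masses are not known exactly. Their poses are not given: they have to be found in the camera images.
- stand: Fixed low stand of light wood, top 10 mm above the table. Origin: underside, below the grey felt disc under the pot. x axis to the back, closed by a rail 30 mm high (inner face at x = 45 mm); board x -110 to 55, y -107 to 107 mm. Flush cork pads 68 mm across at (0, 64), (0, -64), (-64, 0) mm: one container starts on each, within 3 mm of its centre; which one where varies.
- tray: Fixed empty rectangular aluminium tray, 270 mm along its x axis, 130 mm along its y axis, floor and walls 4 mm thick, rim 14 mm above the table. Origin: centre of its underside. It lies to the left or the right of the stand.
- slab: Fixed round slab of dark grey slate, 110 mm across, 10 mm thick, lying on the table on the side away from the tray. Origin: centre of its underside.
- pot: Loose low round white porcelain paste pot with a closed lid that does not come off: 52 mm across, upright wall from 5 to 36 mm above its base, small round knob on top, 52 mm high overall, 0.15 kg. Origin: centre of its underside, z up.
- varnish: Loose slim round amber glass bottle, closed: 42 mm across up to a height of 108 mm, then a shoulder and a narrow black cap 27 mm across, 140 mm high overall, about 0.25 kg. Origin: centre of its underside, z up.
- tin: Loose square steel tin with a paper band and a round white cap: 44 x 44 mm and straight up to a height of 120 mm, cap 26 mm across, 135 mm high overall, about 0.3 kg. Origin: centre of its underside, x and y square to its faces, z up.
- jar: Loose wide round terracotta-coloured jar with a flat aluminium lid: 54 mm across (lid 55 mm, from 102 mm up), straight-sided, 120 mm high overall, about 0.32 kg. Origin: centre of its underside, z up.
- bowl: Bystander, loose: small open white porcelain bowl, 90 mm across and 40 mm high, on the table between robot and stand. Origin: centre of its underside. To be left alone.
- brush_pot: Bystander, loose: blue ceramic brush pot, 68 mm across and 110 mm high, with brushes standing in it up to 212 mm, beyond the stand to the right. Origin: centre of its underside. To be left alone.

How it is judged:
By the outcome, as a careful person would: the job done as asked, in the order asked, and still so for the second after the job is handed in, with the robot touching nothing.
It also fails if it takes over 144 s, if anything falls off the work surface, if the arm or the gripper's body presses on something with over 40 N, if the wrist force passes 120 N, or if a joint passes its speed limit or range.

## Working session

There is one attempt and no reset: what is moved stays moved. The work goes in short steps, Python scripts to look and compute and a shell command to move; the robot and the scene stay as the last step left them, time stands still between calls to the robot, and variables do not carry over. Pictures are saved under pics/ and viewed, at most 14 in all, crops included, and the job is handed in when it is done.

```bash
mkdir -p pics; ls; python3 - <<'E'
from rig import *
import cv2,numpy as np
s=read_state();print(s['time_s'],s['position'],s['tcp_rot'],s['opening'])
for c in ['scene','top']:
    d=capture(c);cv2.imwrite(f'pics/{c}0.png',d['color'][:,:,::-1])
    np.savez(f'pics/{c}0.npz',**d)
    for n in ['stand','tray','slab','pot','varnish','tin','jar','bowl','brush_pot']:
        r=place_of(c,n)
        print(c,n,[(np.round(q['at'],4).tolist(),round(q['conf'],2)) for q in r[:2]])
E
```

```text
pics
0.0 [0.1836298  0.59670506 0.24357646] [[-9.55703047e-01  2.94331040e-01 -9.61915662e-04]
 [ 2.94332396e-01  9.55701201e-01 -1.91195177e-03]
 [ 3.56557200e-04 -2.11038107e-03 -9.99997710e-01]] 1.0027677289652466
scene stand []
scene tray [([0.4621, 0.3077, -0.0033], 0.81)]
scene slab [([0.4773, -0.3023, 0.0013], 0.97)]
scene pot [([0.5843, -0.029, 0.0102], 0.87), ([0.4609, 0.308, -0.0048], 0.57)]
scene varnish [([0.5894, -0.0948, 0.0056], 0.77)]
scene tin [([0.5827, 0.0384, 0.0094], 0.58)]
scene jar [([0.5216, -0.0321, 0.0134], 0.94)]
scene bowl [([0.38, 0.0506, 0.0001], 0.66), ([0.5831, -0.0286, 0.0086], 0.52)]
scene brush_pot [([0.7598, -0.1996, -0.0022], 0.81), ([0.3793, 0.0513, 0.0027], 0.33)]
top stand [([0.5881, -0.0297, -0.0028], 0.89)]
top tray []
top slab [([0.4803, -0.304, 0.0005], 0.82), ([0.3751, 0.0531, 0.0001], 0.45)]
top pot [([0.5842, -0.0301, 0.0144], 0.94)]
top varnish [([0.5923, -0.0911, 0.0086], 0.81)]
top tin [([0.5821, 0.0353, 0.0065], 0.97)]
top jar [([0.5241, -0.0279, 0.0086], 0.93)]
top bowl [([0.3771, 0.0543, -0.0001], 0.61)]
top brush_pot [([0.7602, -0.2007, 0.0], 0.88), ([0.3764, 0.0534, 0.0007], 0.75)]
```

View pics/top0.png

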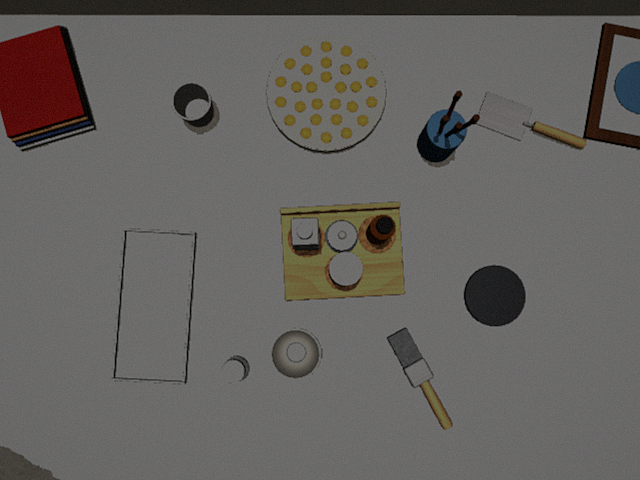

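View pics/scene0.png

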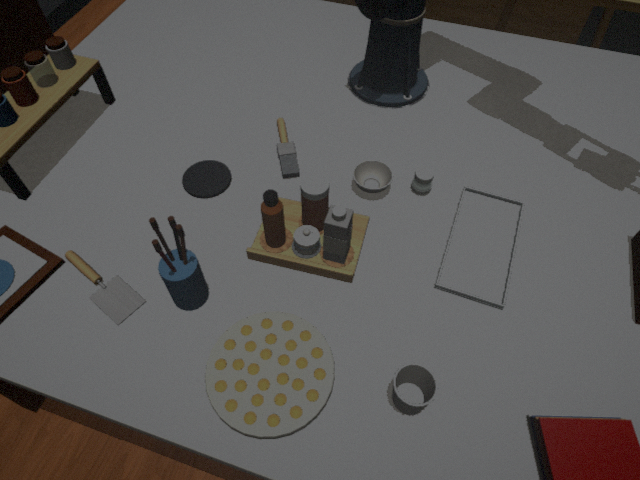

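The top view shows the tin at (305,235), pot (342,235), bottle (380,230) and jar (346,268) on the stand. The tray is at (155,305) and the slab at (495,295). The scene view agrees. Next I'll refine these positions.

```bash
cat > h.py <<'E'
from rig import *
import cv2,numpy as np
def ray(d,uv,z):
    K,R,t=d['camera_matrix'],d['R'],d['t']
    C=-R.T@t; v=R.T@np.linalg.solve(K,np.array([*uv,1.])); return C+v*(z-C[2])/v[2]
def proj(d,X):
    p=d['camera_matrix']@(d['R']@np.asarray(X,float)+d['t']); return p[:2]/p[2]
def warp(d,x0,x1,y0,y1,z,s):  # rectified picture: up=+x, left=+y, s px per m
    src=np.float32([[0,0],[s*(y1-y0),0],[s*(y1-y0),s*(x1-x0)],[0,s*(x1-x0)]])
    w=np.float32([proj(d,p) for p in [(x1,y1,z),(x1,y0,z),(x0,y0,z),(x0,y1,z)]])
    H=cv2.getPerspectiveTransform(w,src)
    return cv2.warpPerspective(d['color'],H,(int(s*(y1-y0)),int(s*(x1-x0))),flags=cv2.INTER_CUBIC)
E
python3 - <<'E'
from h import *
d=dict(np.load('pics/top0.npz'))
print('cam',-d['R'].T@d['t'])
w=warp(d,.45,.67,-.16,.10,.01,2400)   # px: x=.67-r/2400, y=.10-c/2400
cv2.imwrite('pics/w1.png',np.clip(w[:,:,::-1].astype(float)*1.6,0,255))
w=warp(d,.30,.62,.20,.42,.014,1800)
cv2.imwrite('pics/w2.png',np.clip(w[:,:,::-1].astype(float)*1.6,0,255))
capture('top'); 
for n in ['slab','tin','varnish','jar','pot']:
    r=trace('top',n)
    if r:
        c=max(cv2.findContours(r[0]['pixels'].astype(np.uint8),0,2)[0],key=cv2.contourArea)
        print(n,cv2.minEnclosingCircle(c),cv2.minAreaRect(c))
        if n=='slab': 
            e=cv2.fitEllipse(c);print(ray(d,e[0],.01))
E
```

```text
cam [0.48185717 0.00854703 1.11945688]
slab ((494.22808837890625, 294.9248352050781), 31.203176498413086) ((495.0, 295.0), (60.0, 60.0), 90.0)
[ 0.48163376 -0.30237299  0.01      ]
tin ((305.5961608886719, 233.0), 20.244979858398438) ((305.0, 233.0), (34.0, 28.0), 90.0)
varnish ((380.6176452636719, 229.35293579101562), 16.140295028686523) ((380.25, 228.75), (25.455841064453125, 31.819805145263672), 45.0)
jar ((345.73663330078125, 268.2404479980469), 18.380435943603516) ((345.2500305175781, 267.7500305175781), (33.941123962402344, 36.06244659423828), 45.0)
pot ((340.9971923828125, 234.98045349121094), 15.014081001281738) ((341.5, 234.5), (29.0, 27.0), 90.0)[ WARN:0@0.086] global loadsave.cpp:1063 imwrite_ Unsupported depth image for selected encoder is fallbacked to CV_8U.
```

View pics/w1.png

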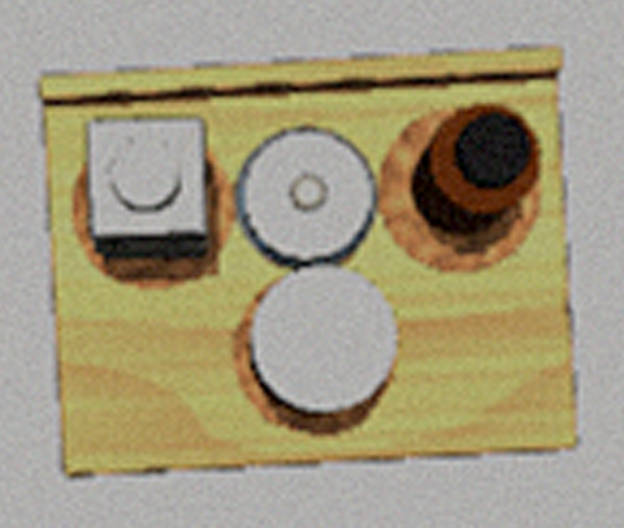

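View pics/w2.png

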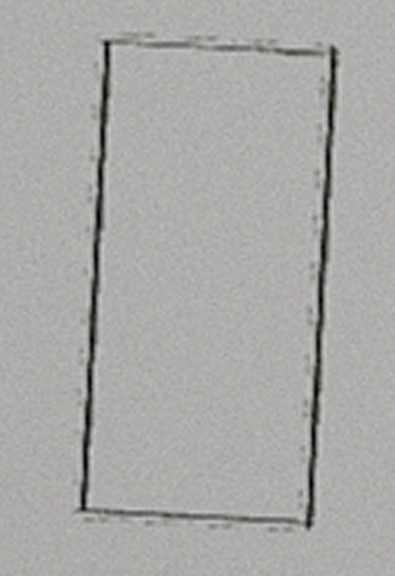

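```bash
cat > go.py <<'E'
import sys
from h import *
from scipy.spatial.transform import Rotation as Ro
s=read_state();R=np.array(s['tcp_rot']);p=np.array(s['position'])
x,y,z,psi=[float(a) for a in sys.argv[1:5]]
c,q=np.cos(np.radians(psi)),np.sin(np.radians(psi))
T=np.array([[-c,-q,0],[-q,c,0],[0,0,-1]]).T
T=np.column_stack([[-c,-q,0],[-q,c,0],[0,0,-1]])
print('t',round(s['time_s'],2),'p',np.round(p,4),'F',np.round(s['force'],1),'open',round(87*s['opening'],1),'g',round(s['grasp_force'],1))
print('shift mm',np.round(R.T@(np.array([x,y,z])-p)*1e3,1),'rot',np.round(Ro.from_matrix(R.T@T).as_rotvec(),4))
E
python3 -m jog '0 0 0 0 0 -0.111 87;0 0 0 0 0 -0.111 87;0 0 0 0 0 -0.111 87;-32 -48 0 0 0 0 87;-32 -48 0 0 0 0 87;-32 -48 0 0 0 0 87;-32 -48 0 0 0 0 87;-32 -48 0 0 0 0 87;-32 -48 0 0 0 0 87;-32 -48 0 0 0 0 87;-32 -48 0 0 0 0 87;-32 -48 0 0 0 0 87'; python3 go.py .5840 .0355 .245 2
```

```text
time_s: 2.8
position: [0.4877, 0.1738, 0.2449]
tcp_rot: [[-0.999, -0.034, 0.001], [-0.034, 0.999, 0.0], [-0.001, 0.0, -1.0]]
force: [0.7, 0.5, -0.1]
opening: 1.001
grasp_force: 0.0
t 2.8 p [0.4877 0.1738 0.2449] F [ 0.7  0.5 -0.1] open 87.1 g 0.0
shift mm [-9.160e+01 -1.414e+02 -1.000e-01] rot [ 0.0003  0.0009 -0.001 ]
```

```bash
python3 -m jog '-31 -47 0 0 0 0 87;-31 -47 0 0 0 0 87;-30 -47 0 0 0 0 87;0 0 0 0 0 0 87;0 0 0 0 0 0 87' >/dev/null; python3 go.py .5840 .0355 .111 2; python3 - <<'E'
from h import *
d=capture('wrist');np.savez('pics/wr1.npz',**d)
cv2.imwrite('pics/wr1.png',d['color'][:,:,::-1])
print(-d['R'].T@d['t'])
for n in ['tin','pot','jar','varnish','stand']:
    print(n,[(np.round(q['at'],4).tolist(),round(q['conf'],2)) for q in place_of('wrist',n)[:1]])
E
```

```text
t 3.42 p [0.5826 0.0378 0.2442] F [1.  0.3 0.3] open 87.1 g 0.0
shift mm [ -1.5  -2.5 133.2] rot [ 0.0008 -0.0015 -0.0014]
[0.51292181 0.03504537 0.38440911]
tin [([0.5831, 0.0345, 0.0108], 0.73)]
pot [([0.5863, -0.0255, 0.0093], 0.83)]
jar [([0.5204, -0.0314, 0.0049], 0.82)]
varnish [([0.5939, -0.0914, 0.0106], 0.69)]
stand []
```

View pics/wr1.png

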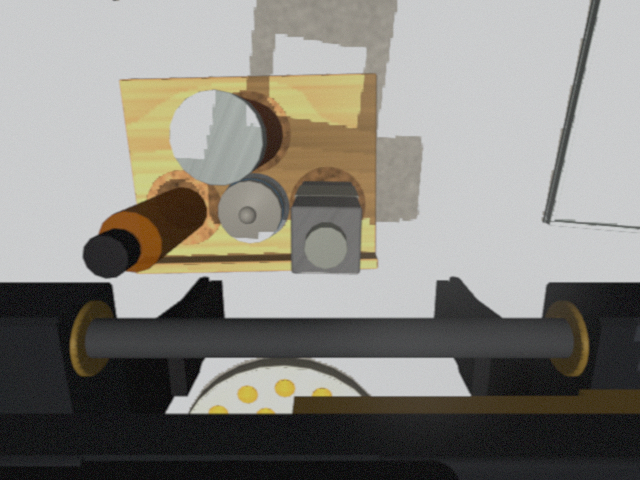

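```bash
python3 - <<'E'
from h import *
d=dict(np.load('pics/wr1.npz'))
for n,uv,z in [('tincap',(326,247),.145),('tintop L',(291,255),.13),('tintop R',(360,255),.13),('jar',(218,137),.13),('knob',(247,215),.062),('varn',(108,256),.15),('SL',(121,79),.01),('SR',(376,73),.01)]: print(n,np.round(ray(d,uv,z),4))
E
```

```text
tincap [0.583  0.0361 0.145 ]
tintop L [0.5933 0.0144 0.13  ]
tintop R [0.5919 0.0576 0.13  ]
jar [ 0.5227 -0.0289  0.13  ]
knob [ 0.5835 -0.0256  0.062 ]
varn [ 0.5911 -0.0896  0.15  ]
SL [ 0.4831 -0.1378  0.01  ]
SR [0.4713 0.0732 0.01  ]
```

Measurements agree within 2 mm. The wrist view shows the jar lid at (218,137), knob (247,215), tin cap (326,247) and bottle cap (108,256). I'll descend on the tin and grip it.

```bash
python3 -m jog '-1 -2 40 0 0 0 87;0 0 40 0 0 0 87;0 0 33 0 0 0 87;0 0 20 0 0 0 87;0 0 0 0 0 0 87;0 0 0 0 0 0 87' >/dev/null; python3 go.py .5835 .0358 .111 2
```

```text
t 4.47 p [0.585  0.0359 0.1124] F [-0.   0.7 -0.1] open 87.1 g 0.0
shift mm [ 1.5 -0.1  1.4] rot [-0.0003  0.0015 -0.0001]
```

```bash
python3 -m jog '1 0 1 0 0 0 60;0 0 0 0 0 0 52;0 0 0 0 0 0 47;0 0 0 0 0 0 44;0 0 0 0 0 0 41;0 0 0 0 0 0 30;0 0 0 0 0 0 30' >/dev/null; python3 go.py .5835 .0358 .111 2
```

```text
t 5.35 p [0.5834 0.0357 0.1106] F [0.2 0.2 1. ] open 43.9 g 29.9
shift mm [-0.1  0.1 -0.4] rot [ 0.     -0.0001 -0.0006]
```

```bash
python3 -m jog '0 0 -10 0 0 0 30;0 0 -30 0 0 0 30;0 0 -30 0 0 0 30;4 33 0 0 0 0 30;4 33 0 0 0 0 30;4 33 0 0 0 0 30;4 34 0 0 0 0 30;4 33 0 0 0 0 30;4 33 0 0 0 0 30;4 33 0 0 0 0 30;3 34 0 0 0 0 30' >/dev/null;python3 -m jog '0 0 20 0 0 0 30;0 0 20 0 0 0 30;0 0 15 0 0 0 30;0 0 10 0 0 0 30;0 0 0 0 0 0 30;0 0 0 0 0 0 30'>/dev/null; python3 go.py .543 .301 .1046 2
```

```text
t 7.47 p [0.5439 0.3004 0.1161] F [ 0.1  0.  -2.5] open 43.8 g 29.9
shift mm [ 0.9  0.6 11.5] rot [ 0.0003  0.0011 -0.0009]
```

```bash
python3 -m jog '0 0 6 0 0 0 30;0 0 3 0 0 0 30;0 0 1 0 0 0 30;0 0 0 0 0 0 30;0 0 0 0 0 0 30'>/dev/null; python3 go.py .543 .301 .1046 2;python3 -m jog '0 0 1 0 0 0 30;0 0 0 0 0 0 30'>/dev/null; python3 go.py .543 .301 .1046 2
```

```text
t 8.1 p [0.5434 0.3005 0.1056] F [-1.  -0.3 -3.1] open 44.0 g 29.9
shift mm [0.4 0.6 1. ] rot [ 0.0001  0.0002 -0.0007]
t 8.35 p [0.5434 0.3004 0.1046] F [-0.7 -0.1 -2.8] open 43.9 g 29.9
shift mm [ 0.4  0.6 -0. ] rot [ 0.      0.0002 -0.0008]
```

```bash
for i in 1; do python3 -m jog '0 0 0.7 0 0 0 30;0 0 0 0 0 0 30'|grep -E "force|pos";python3 -m jog '0 0 0.7 0 0 0 30;0 0 0 0 0 0 30'|grep -E "force|pos"; done
```

```text
position: [0.5434, 0.3004, 0.1045]
force: [-1.4, -0.2, 3.3]
grasp_force: 29.9
position: [0.5434, 0.3005, 0.1046]
force: [-2.7, -0.5, 7.5]
grasp_force: 29.9
```

```bash
python3 -m jog '0 0 -0.9 0 0 0 30;0 0 0 0 0 0 50;0 0 0 0 0 0 70;0 0 0 0 0 0 80;0 0 -20 0 0 0 87;0 0 -45 0 0 0 87;0 0 -45 0 0 0 87;0 -40 0 0 0 0 87;0 -45 0 0 0 0 87;0 -45 0 0 0 0 87;0 0 0 0 0 0 87'>/dev/null;  python3 go.py .5914 -.0905 .215 2
```

```text
t 10.22 p [0.548  0.1678 0.214 ] F [-0.2  0.6 -0.6] open 87.0 g 0.0
shift mm [ -35.7 -259.5   -0.9] rot [-0.0006 -0.0003 -0.0049]
```

```bash
python3 -m jog '-6 -43 0 0 0 0 87;-6 -43 0 0 0 0 87;-6 -43 0 0 0 0 87;-6 -43 0 0 0 0 87;-6 -43 0 0 0 0 87;-5 -43 0 0 0 -0.004 87;0 0 0 0 0 0 87;0 0 0 0 0 0 87'>/dev/null;  python3 go.py .5914 -.0905 .107 2; python3 - <<'E'
from h import *
d=capture('top');np.savez('pics/t1.npz',**d)
w=warp(d,.30,.70,-.16,.44,.05,1300)
cv2.imwrite('pics/t1.png',np.clip(w[:,:,::-1].astype(float)*1.6,0,255).astype(np.uint8))
print([ (n,np.round(q['at'],4).tolist(),round(q['conf'],2)) for n in ['tin','pot','varnish','jar'] for q in place_of('top',n)[:1]])
E
```

```text
t 11.22 p [ 0.5914 -0.0851  0.2137] F [-0.1  0.3  0.8] open 86.8 g 0.0
shift mm [ 1.000e-01 -5.500e+00  1.067e+02] rot [ 0.0012 -0.0008  0.0034]
[('tin', [0.5401, 0.3019, 0.0026], 0.69), ('pot', [0.5843, -0.0292, 0.0119], 0.35), ('varnish', [0.5942, -0.0874, 0.0082], 0.7)]
```

View pics/t1.png

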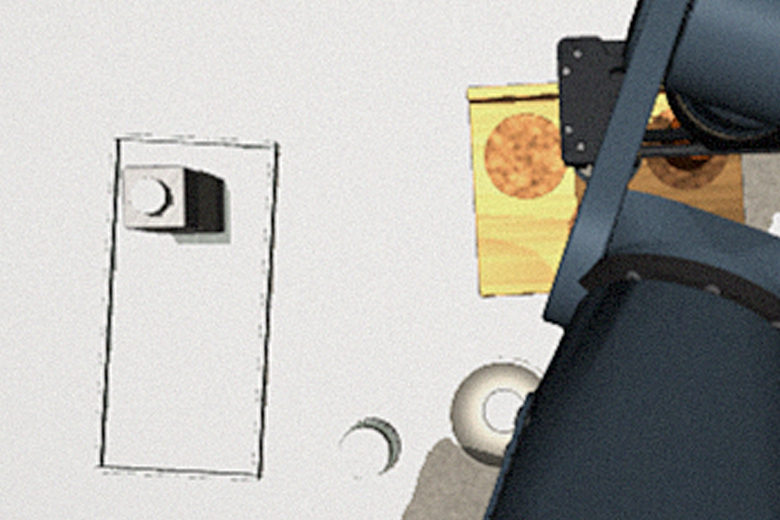

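The picture shows the tin upright in the tray at (153,197), with its bare cork pad at (526,156). Next is the bottle.

```bash
python3 -m jog '0 -5 35 0 0 0.003 87;0 0 35 0 0 0 87;0 0 25 0 0 0 87;0 0 11 0 0 0 87;0 0 0 0 0 0 87;0 0 0 0 0 0 87' >/dev/null; python3 go.py .5914 -.0905 .107 2
```

```text
t 12.22 p [ 0.5926 -0.0913  0.1092] F [ 0.   0.  -0.2] open 87.1 g 0.0
shift mm [1.2 0.8 2.2] rot [-0.0008  0.0021  0.0006]
```

```bash
python3 -m jog '0.5 0.5 1 0 0 0 60;0 0 0 0 0 0 52;0 0 0 0 0 0 46;0 0 0 0 0 0 43;0 0 0 0 0 0 40;0 0 0 0 0 0 28;0 0 0 0 0 0 28' >/dev/null; python3 go.py .463 .305 .1 2
```

```text
t 13.1 p [ 0.5913 -0.0909  0.1071] F [-0.3 -0.7 -1.1] open 41.2 g 30.0
shift mm [114.3 400.2   6.9] rot [-0.0004  0.0002  0.0004]
```

```bash
python3 -m jog '0 0 -10 0 0 0 28;0 0 -35 0 0 0 28;0 0 -35 0 0 0 28;0 30 0 0 0 0 28;0 40 0 0 0 0 28;0 40 0 0 0 0 28;0 40 0 0 0 0 28;19 40 0 0 0 0 28;19 40 0 0 0 0 28;19 40 0 0 0 0 28;19 40 0 0 0 0 28'>/dev/null;python3 -m jog '19 40 0 0 0 0 28;19 40 0 0 0 0 28;0 10 20 0 0 0 28;0 0 30 0 0 0 28;0 0 20 0 0 0 28;0 0 8 0 0 0 28;0 0 0 0 0 0 28;0 0 0 0 0 0 28'>/dev/null; python3 go.py .463 .305 .101 2
```

```text
t 15.47 p [0.4639 0.3053 0.1099] F [ 0.1  0.1 -2.7] open 41.1 g 30.0
shift mm [ 0.9 -0.2  8.9] rot [0.0006 0.0016 0.0002]
```

```bash
python3 -m jog '0 0 5 0 0 0 28;0 0 2 0 0 0 28;0 0 1 0 0 0 28;0 0 0 0 0 0 28;0 0 0 0 0 0 28'|grep -E "force|pos";python3 -m jog '0 0 0.7 0 0 0 28;0 0 0 0 0 0 28'|grep -E "^force|pos";python3 -m jog '0 0 0.7 0 0 0 28;0 0 0 0 0 0 28'|grep -E "^force|pos"
```

```text
position: [0.4633, 0.3051, 0.1011]
force: [0.2, -0.2, -2.9]
grasp_force: 30.0
position: [0.4635, 0.3051, 0.101]
force: [-0.4, -0.7, 4.7]
position: [0.4636, 0.3051, 0.101]
force: [-1.2, -1.6, 8.9]
```

```bash
python3 -m jog '0 0 -0.9 0 0 0 28;0 0 0 0 0 0 50;0 0 0 0 0 0 70;0 0 0 0 0 0 80;0 0 -20 0 0 0 87;0 0 -40 0 0 0 87;0 0 -40 0 0 0 87;-8 -45 0 0 0 0 87;-8 -45 0 0 0 0 87;-8 -45 0 0 0 0 87;-8 -45 0 0 0 0 87'>/dev/null;python3 -m jog '-8 -45 0 0 0 0 87;-8 -45 0 0 0 0 87;-1 -45 0 0 0 0 87;0 -18 0 0 0 0 87;0 0 0 0 0 0 87;0 0 0 0 0 0 87'>/dev/null;  python3 go.py .5232 -.0297 .2 2; python3 - <<'E'
from h import *
d=capture('wrist');np.savez('pics/wr2.npz',**d)
cv2.imwrite('pics/wr2.png',d['color'][:,:,::-1])
E
```

```text
t 18.73 p [ 0.5234 -0.0247  0.2004] F [0.6 0.9 0.8] open 87.2 g 0.0
shift mm [ 0.4 -5.   0.4] rot [ 0.0009 -0.0008  0.0011]
```

View pics/wr2.png

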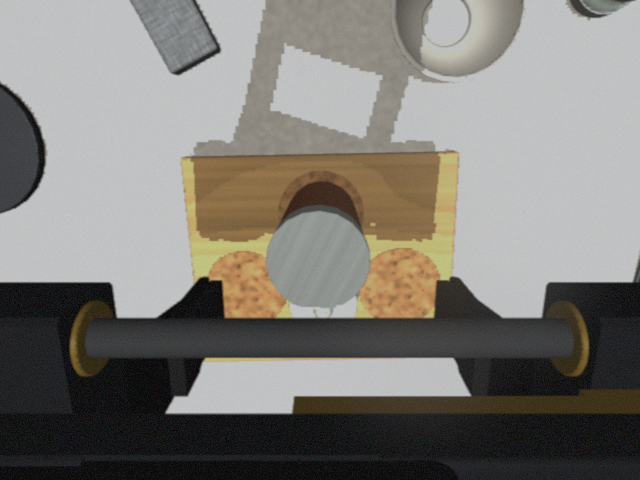

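```bash
python3 -c "
from h import *
d=dict(np.load('pics/wr2.npz'));print(ray(d,(318,256),.13),ray(d,(269,256),.13),ray(d,(369,256),.13))"; python3 -m jog '0 -4.5 40 0 0 0 87;0 0 35 0 0 0 87;0 0 25 0 0 0 87;0 0 10 0 0 0 87;0 0 0 0 0 0 87;0 0 0 0 0 0 87' >/dev/null; python3 go.py .5230 -.0297 .089 2
```

```text
[ 0.52043493 -0.03057437  0.13      ] [ 0.52134101 -0.05599638  0.13      ] [ 0.51949147 -0.00410383  0.13      ]
t 19.52 p [ 0.5248 -0.0303  0.0915] F [ 0.6 -0.3  0.5] open 87.3 g 0.0
shift mm [1.8 0.7 2.5] rot [-0.0006  0.0019  0.001 ]
```

```bash
python3 -m jog '1 0.3 1 0 0 0 70;0 0 0 0 0 0 62;0 0 0 0 0 0 58;0 0 0 0 0 0 55;0 0 0 0 0 0 52;0 0 0 0 0 0 40;0 0 0 0 0 0 40' >/dev/null; python3 go.py .383 .309 .083 2
```

```text
t 20.4 p [ 0.5231 -0.0304  0.0896] F [ 0.3 -1.9  2. ] open 53.5 g 30.0
shift mm [128.1 344.1   6.5] rot [-0.0002  0.0001  0.0004]
```

```bash
python3 -m jog '0 0 -10 0 0 0 40;0 0 -35 0 0 0 40;0 0 -35 0 0 0 40;13 25 0 0 0 0 40;13 40 0 0 0 0 40;13 40 0 0 0 0 40;13 40 0 0 0 0 40;13 40 0 0 0 0 40;13 40 0 0 0 0 40;13 40 0 0 0 0 40;13 40 0 0 0 0 40'>/dev/null;python3 -m jog '13 30 0 0 0 0 40;11 9 0 0 0 0 40;0 0 20 0 0 0 40;0 0 30 0 0 0 40;0 0 20 0 0 0 40;0 0 8 0 0 0 40;0 0 0 0 0 0 40;0 0 0 0 0 0 40'>/dev/null; python3 go.py .383 .309 .0836 2
```

```text
t 22.77 p [0.3836 0.3091 0.0923] F [-0.2 -0.8 -3.4] open 54.0 g 30.0
shift mm [ 0.6 -0.1  8.7] rot [0.0005 0.0013 0.0001]
```

```bash
python3 -m jog '0 0 5 0 0 0 40;0 0 2 0 0 0 40;0 0 1 0 0 0 40;0 0 0 0 0 0 40;0 0 0 0 0 0 40'|grep -E "^force|pos";python3 -m jog '0 0 0.7 0 0 0 40;0 0 0 0 0 0 40'|grep -E "^force|pos";python3 -m jog '0 0 0.7 0 0 0 40;0 0 0 0 0 0 40'|grep -E "^force|pos"
```

```text
position: [0.383, 0.3091, 0.0836]
force: [-0.2, 0.1, -2.9]
position: [0.383, 0.3091, 0.0836]
force: [-1.3, -1.5, 5.2]
position: [0.383, 0.3091, 0.0835]
force: [-1.9, -0.9, 11.7]
```

```bash
python3 -m jog '0 0 -0.9 0 0 0 40;0 0 0 0 0 0 60;0 0 0 0 0 0 75;0 0 0 0 0 0 87;0 0 -20 0 0 0 87;0 0 -40 0 0 0 87;0 0 -40 0 0 0 87;-10 -38 0 0 0 0 87;-22 -38 0 0 0 0 87;-22 -38 0 0 0 0 87;-22 -38 0 0 0 0 87'>/dev/null;python3 -m jog '-22 -38 0 0 0 0 87;-22 -38 0 0 0 0 87;-22 -38 0 0 0 0 87;-22 -38 0 0 0 0 87;-23 -33 0 0 0 0 87;0 0 0 0 0 0 87;0 0 0 0 0 0 87'>/dev/null;  python3 go.py .5843 -.0262 .1 2; python3 - <<'E'
from h import *
d=capture('wrist');np.savez('pics/wr3.npz',**d)
cv2.imwrite('pics/wr3.png',d['color'][:,:,::-1])
for n in ['pot','stand']:
  for q in place_of('wrist',n)[:1]: print(n,q)
E
```

```text
t 26.15 p [ 0.5809 -0.0208  0.1825] F [ 0.   0.5 -0.4] open 87.0 g 0.0
shift mm [-3.4 -5.6 82.5] rot [ 0.0009 -0.0019 -0.0001]
pot {'at': [0.5855, -0.0278, 0.0092], 'conf': 0.89}
```

View pics/wr3.png

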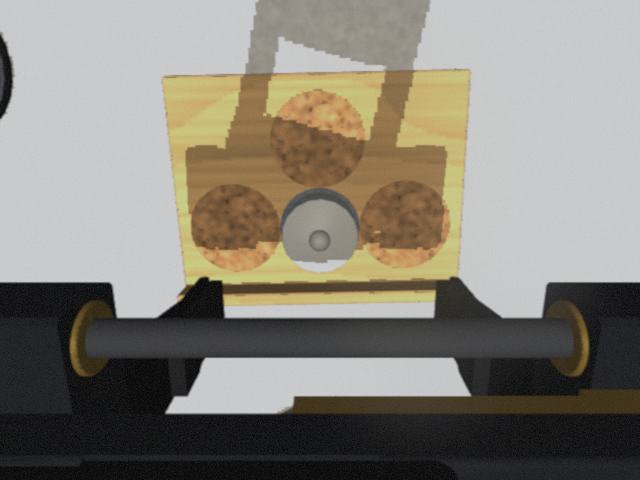

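The stand is clear except for the pot, with its knob at (319,240). The bare pads are at (318,138), (235,227) and (405,224).

```bash
python3 -c "
from h import *
d=dict(np.load('pics/wr3.npz'))
for uv,z in [((318,138),.01),((235,227),.01),((405,224),.01),((319,240),.062),((320,230),.046)]: print(ray(d,uv,z).round(4))"
python3 -m jog '-3.5 -5.5 40 0 0 0 87;0 0 40 0 0 0 87;0 0 30 0 0 0 87;0 0 22 0 0 0 87;0 0 0 0 0 0 87;0 0 0 0 0 0 87' >/dev/null; python3 go.py .5843 -.0267 .036 2
```

```text
[ 0.5214 -0.0306  0.01  ]
[ 0.5892 -0.0916  0.01  ]
[0.5824 0.0369 0.01  ]
[ 0.5829 -0.0271  0.062 ]
[ 0.5803 -0.0268  0.046 ]
t 27.05 p [ 0.5858 -0.0261  0.0519] F [ 0.1 -0.3  0.5] open 86.9 g 0.0
shift mm [ 1.6 -0.6 15.9] rot [-0.0003  0.0011  0.0012]
```

```bash
python3 -m jog '1 0 14 0 0 0 87;0 0 0 0 0 0 66;0 0 0 0 0 0 58;0 0 0 0 0 0 54;0 0 0 0 0 0 51;0 0 0 0 0 0 38;0 0 0 0 0 0 38' >/dev/null; python3 go.py .4808 -.303 .1 2
```

```text
t 27.93 p [ 0.5846 -0.0266  0.0372] F [-0.9 -0.5  1.9] open 51.2 g 30.0
shift mm [ 113.5 -272.5  -62.8] rot [-0.0002  0.0003  0.0004]
```

```bash
python3 -m jog '0 0 -10 0 0 0 38;0 0 -25 0 0 0 38;0 0 -25 0 0 0 38;10 -26 0 0 0 0 38;15 -36 0 0 0 0 38;15 -36 0 0 0 0 38;15 -36 0 0 0 0 38;15 -36 0 0 0 0 38;15 -36 0 0 0 0 38;15 -36 0 0 0 0 38;13 -30 0 0 0 0 38;0 0 0 0 0 0 38'>/dev/null;python3 -m jog '0 0 0 0 0 0 38;0 0 20 0 0 0 38;0 0 20 0 0 0 38;0 0 10 0 0 0 38;0 0 0 0 0 0 38;0 0 0 0 0 0 38'>/dev/null; python3 go.py .4808 -.303 .0372 2;python3 - <<'E'
from h import *
d=capture('scene');np.savez('pics/s2.npz',**d)
cv2.imwrite('pics/s2.png',d['color'][:,:,::-1])
d=capture('wrist');np.savez('pics/wr4.npz',**d)
cv2.imwrite('pics/wr4.png',d['color'][:,:,::-1])
for n in ['slab']:
  for q in place_of('wrist',n)[:1]: print(n,q)
E
```

```text
t 30.18 p [ 0.4816 -0.3023  0.0476] F [-0.9 -0.6 -1.1] open 51.0 g 30.0
shift mm [ 0.8 -0.6 10.4] rot [-0.0006  0.0007  0.0009]
```

View pics/wr4.png

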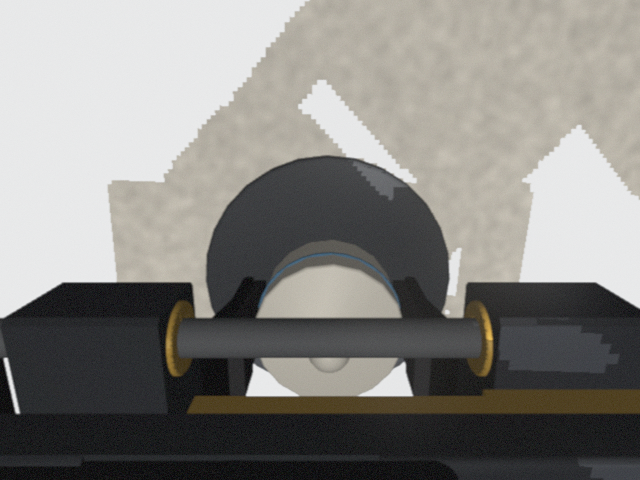

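The slab's rim runs through (207,268), (328,155) and (449,268), and the pot's knob is at (329,362).

```bash
python3 - <<'E'
from h import *
from scipy.optimize import least_squares as L
d=dict(np.load('pics/wr4.npz'))
g=d['color'].astype(float).mean(2)
# slab rim points: scan columns upward-from-inside for the dark/bright edge
P=[]
for u in list(range(225,431,8)):
    col=g[140:300,u]; k=np.where(col<100)[0]
    if len(k): P.append(ray(d,(u,140+k[0]),.01)[:2])
P=np.array(P)
f=L(lambda q:np.hypot(*(P-q).T)-.055,[.48,-.3],loss='soft_l1',f_scale=.001);print('slab',f.x,np.abs(f.fun).max())
print('knob',ray(d,(329,362),.0725))
E
```

```text
slab [ 0.48036924 -0.30358377] 0.0006144409515428176
knob [ 0.48219852 -0.30269702  0.0725    ]
```

```bash
python3 -m jog '1.3 -0.8 6 0 0 0 38;0 0 2 0 0 0 38;0 0 1 0 0 0 38;0 0 0 0 0 0 38;0 0 0 0 0 0 38'|grep -E "^force|pos";python3 -m jog '0 0 0.7 0 0 0 38;0 0 0 0 0 0 38'|grep -E "^force|pos";python3 -m jog '0 0 0.7 0 0 0 38;0 0 0 0 0 0 38'|grep -E "^force|pos"
```

```text
position: [0.4799, -0.3033, 0.0381]
force: [-0.3, 0.4, -1.8]
position: [0.4798, -0.3032, 0.0373]
force: [-0.2, -0.4, -2.5]
position: [0.4799, -0.3033, 0.0372]
force: [-1.8, 0.6, 4.3]
```

```bash
python3 -m jog '0 0 -0.4 0 0 0 38;0 0 0 0 0 0 60;0 0 0 0 0 0 75;0 0 0 0 0 0 87;0 0 -20 0 0 0 87;0 0 -45 0 0 0 87;0 0 -45 0 0 0 87;0 0 -38 0 0 0 87;0 0 0 0 0 0 87'|grep -E "^force|pos"; python3 - <<'E'
from h import *
d=capture('top');np.savez('pics/t2.npz',**d)
w=warp(d,.30,.68,-.37,.42,.01,1000)
cv2.imwrite('pics/t2.png',np.clip(w[:,:,::-1].astype(float)*1.6,0,255).astype(np.uint8))
d=capture('wrist');print(place_of('wrist','pot')[:1],place_of('wrist','slab')[:1])
E
python3 go.py .383 .3091 .187 2
```

```text
position: [0.4815, -0.3047, 0.1883]
force: [0.1, 0.9, -0.5]
[{'at': [0.4807, -0.3014, 0.0107], 'conf': 0.64}] [{'at': [0.4789, -0.307, 0.0087], 'conf': 0.53}]
t 32.77 p [ 0.479  -0.3025  0.1836] F [-0.9  0.3  0.2] open 86.7 g 0.0
shift mm [ 74.4 614.6  -1.8] rot [ 0.0022 -0.0022  0.0003]
```

View pics/t2.png

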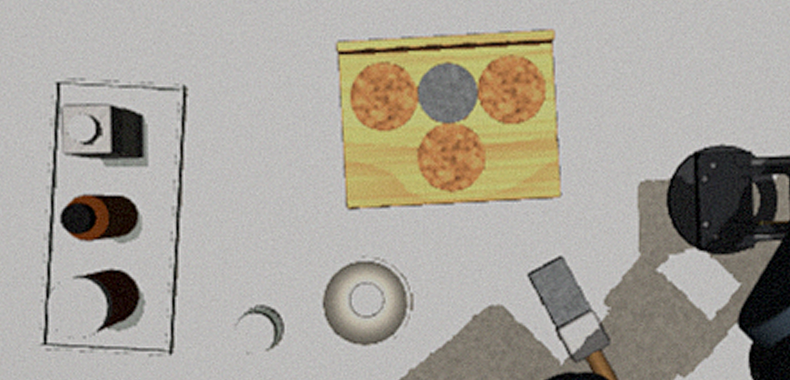

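All three containers stand upright in the tray at (85,130), (85,217) and (80,305). The bare pads match my recorded grasp poses to about 1 mm. The jar goes back first.

```bash
python3 -m jog '5 30 0 0 0 0 87;5 45 0 0 0 0 87;5 45 0 0 0 0 87;5 45 0 0 0 0 87;5 45 0 0 0 0 87;5 45 0 0 0 0 87;5 45 0 0 0 0 87;5 45 0 0 0 0 87;5 45 0 0 0 0 87;5 45 0 0 0 0 87;5 45 0 0 0 0 87;5 45 0 0 0 0 87'>/dev/null;python3 -m jog '5 45 0 0 0 0 87;5 30 0 0 0 0 87;4 14 0 0 0 0 87;0 0 0 0 0 0 87;0 0 0 0 0 0 87;0 0 0 0 0 0 87'>/dev/null; python3 go.py .383 .3091 .0836 2
```

```text
t 35.02 p [0.3845 0.3068 0.185 ] F [-0.9  0.3 -0.1] open 86.9 g 0.0
shift mm [  1.4   2.4 101.4] rot [-0.0004 -0.0004 -0.0013]
```

```bash
python3 -m jog '1.4 2.4 40 0 0 0 87;0 0 35 0 0 0 87;0 0 20 0 0 0 87;0 0 5 0 0 0 87;0 0 0 0 0 0 87;0 0 0 0 0 0 87;0 0 0 0 0 0 87' >/dev/null; python3 go.py .383 .3091 .0836 2
```

```text
t 35.9 p [0.3833 0.3104 0.0859] F [ 0.5 -0.4  0.2] open 86.8 g 0.0
shift mm [ 0.4 -1.3  2.3] rot [0.0008 0.0017 0.0003]
```

```bash
python3 -m jog '0.3 -0.9 1.8 0 0 0 87;0 0 0 0 0 0 70;0 0 0 0 0 0 70' >/dev/null; python3 go.py .383 .3091 .0836 2
```

```text
t 36.27 p [0.3825 0.3092 0.0833] F [-0.2  0.2  0.1] open 74.7 g 0.0
shift mm [-0.5 -0.1 -0.3] rot [ 0.     -0.      0.0003]
```

```bash
python3 -m jog '-0.5 -0.1 0 0 0 0 65;0 0 0 0 0 0 58;0 0 0 0 0 0 55;0 0 0 0 0 0 52;0 0 0 0 0 0 40;0 0 0 0 0 0 40' >/dev/null; python3 go.py .5231 -.0304 .0896 2;python3 -m jog '0 0 -10 0 0 0 40;0 0 -35 0 0 0 40;0 0 -35 0 0 0 40;-13 -30 0 0 0 0 40;-13 -39 0 0 0 0 40;-13 -39 0 0 0 0 40;-13 -39 0 0 0 0 40;-13 -39 0 0 0 0 40;-13 -39 0 0 0 0 40;-13 -39 0 0 0 0 40;-13 -39 0 0 0 0 40'>/dev/null;python3 -m jog '-13 -30 0 0 0 0 40;-11 -11 0 0 0 0 40;0 0 0 0 0 0 40;0 0 20 0 0 0 40;0 0 25 0 0 0 40;0 0 15 0 0 0 40;0 0 5 0 0 0 40;0 0 0 0 0 0 40;0 0 0 0 0 0 40;0 0 0 0 0 0 40'>/dev/null; python3 go.py .5231 -.0304 .0896 2
```

```text
t 37.02 p [0.383  0.309  0.0832] F [-0.1 -0.1 -0.7] open 53.6 g 30.0
shift mm [-128.1 -344.2   -6.3] rot [-0.0002 -0.0002  0.0003]
t 39.65 p [ 0.5235 -0.0303  0.0989] F [ 0.3 -0.2 -3.9] open 53.7 g 30.0
shift mm [ 0.4 -0.1  9.3] rot [-0.0004  0.0014  0.0002]
```

```bash
python3 -m jog '0.4 -0.1 5 0 0 0 40;0 0 3 0 0 0 40;0 0 0.7 0 0 0 40;0 0 0 0 0 0 40;0 0 0 0 0 0 40'|grep -E "^force|pos";python3 -m jog '0 0 0.7 0 0 0 40;0 0 0 0 0 0 40'|grep -E "^force|pos";python3 -m jog '0 0 0.7 0 0 0 40;0 0 0 0 0 0 40'|grep -E "^force|pos"
```

```text
position: [0.5228, -0.0303, 0.0895]
force: [-0.3, 0.2, -3.6]
position: [0.5228, -0.0303, 0.0892]
force: [0.0, -0.0, 1.1]
position: [0.5229, -0.0303, 0.0892]
force: [-2.2, -0.7, 7.2]
```

```bash
python3 -m jog '0 0 -0.8 0 0 0 40;0 0 0 0 0 0 60;0 0 0 0 0 0 75;0 0 0 0 0 0 87;0 0 -20 0 0 0 87;0 0 -45 0 0 0 87;0 0 -45 0 0 0 87;0 30 0 0 0 0 87;7 45 0 0 0 0 87;7 45 0 0 0 0 87;7 45 0 0 0 0 87;7 45 0 0 0 0 87'>/dev/null;python3 -m jog '7 45 0 0 0 0 87;7 45 0 0 0 0 87;4 30 0 0 0 0 87;0 7 0 0 0 0 87;0 0 0 0 0 0 87;0 0 0 0 0 0 87;0 0 0 0 0 0 87'>/dev/null; python3 go.py .4635 .3051 .1011 2
```

```text
t 43.15 p [0.4651 0.3039 0.1989] F [ 0.  -0.5 -0.4] open 86.8 g 0.0
shift mm [ 1.6  1.3 97.8] rot [-0.0003 -0.0002 -0.0012]
```

```bash
python3 -m jog '1.2 0.6 40 0 0 0 87;0 0 35 0 0 0 87;0 0 18 0 0 0 87;0 0 4 0 0 0 75;0 0 0 0 0 0 65;0 0 0 0 0 0 65' >/dev/null; python3 go.py .4635 .3051 .1011 2
```

```text
t 43.9 p [0.4644 0.3056 0.1029] F [-0.2 -1.   0.7] open 68.0 g 0.0
shift mm [ 0.9 -0.5  1.8] rot [0.0007 0.002  0.0001]
```

```bash
python3 -m jog '0.2 -0.4 1 0 0 0 55;0 0 0 0 0 0 47;0 0 0 0 0 0 47' >/dev/null; python3 go.py .4635 .3051 .1011 2
```

```text
t 44.27 p [0.4635 0.3051 0.1012] F [-0.5  1.2  0.4] open 48.5 g 0.0
shift mm [-0.  -0.   0.1] rot [0.0001 0.0004 0.0003]
```

```bash
python3 -m jog '0 0 0 0 0 0 43;0 0 0 0 0 0 40;0 0 0 0 0 0 28;0 0 0 0 0 0 28;0 0 -10 0 0 0 28;0 0 -35 0 0 0 28;0 0 -35 0 0 0 28;-19 -30 0 0 0 0 28;-19 -40 0 0 0 0 28;-19 -40 0 0 0 0 28;-19 -40 0 0 0 0 28;-19 -40 0 0 0 0 28'|grep -E "^force|pos";python3 -m jog '-19 -40 0 0 0 0 28;0 -40 0 0 0 0 28;0 -40 0 0 0 0 28;0 -40 0 0 0 0 28;0 -40 0 0 0 0 28;0 -10 0 0 0 0 28;0 0 20 0 0 0 28;0 0 25 0 0 0 28;0 0 15 0 0 0 28;0 0 5 0 0 0 28;0 0 0 0 0 0 28;0 0 0 0 0 0 28'>/dev/null; python3 go.py .5913 -.0909 .1071 2
```

```text
position: [0.5652, 0.1175, 0.1811]
force: [0.9, 0.5, -3.3]
t 47.27 p [ 0.5921 -0.0907  0.1168] F [-0.1 -0.  -3. ] open 41.4 g 30.0
shift mm [ 0.8 -0.1  9.7] rot [-0.0006  0.0017  0.0005]
```

```bash
python3 -m jog '0.4 -0.1 5 0 0 0 28;0 0 3 0 0 0 28;0 0 0.8 0 0 0 28;0 0 0 0 0 0 28;0 0 0 0 0 0 28'|grep -E "^force|pos";python3 -m jog '0 0 0.7 0 0 0 28;0 0 0 0 0 0 28'|grep -E "^force|pos";python3 -m jog '0 0 0.7 0 0 0 28;0 0 0 0 0 0 28'|grep -E "^force|pos"
```

```text
position: [0.5911, -0.0908, 0.1072]
force: [0.7, 1.2, -2.8]
position: [0.5913, -0.0909, 0.107]
force: [-0.1, 0.5, 1.6]
position: [0.5914, -0.0909, 0.1069]
force: [-1.4, -0.1, 5.4]
```

```bash
python3 -m jog '0 0 -0.7 0 0 0 28;0 0 0 0 0 0 50;0 0 0 0 0 0 65;0 0 0 0 0 0 75;0 0 -20 0 0 0 80;0 0 -45 0 0 0 80;0 0 -40 0 0 0 80;0 30 0 0 0 0 80;4 45 0 0 0 0 80;4 45 0 0 0 0 80;4 45 0 0 0 0 80;4 45 0 0 0 0 80'>/dev/null;python3 -m jog '4 45 0 0 0 0 80;4 45 0 0 0 0 80;4 45 0 0 0 0 80;4 30 0 0 0 0 80;2 17 0 0 0 0 80;0 0 0 0 0 0 80;0 0 0 0 0 0 80;0 0 0 0 0 0 80'>/dev/null; python3 go.py .5434 .3004 .1045 2
```

```text
t 50.9 p [0.5437 0.2985 0.2115] F [ 0.2 -0.6 -0.1] open 79.8 g 0.0
shift mm [  0.2   2.  106.9] rot [-0.0004 -0.0001 -0.0014]
```

```bash
python3 -m jog '0 1.5 40 0 0 0 80;0 0 40 0 0 0 80;0 0 20 0 0 0 75;0 0 5 0 0 0 65;0 0 0 0 0 0 60;0 0 0 0 0 0 55' >/dev/null; python3 go.py .5434 .3004 .1045 2
```

```text
t 51.65 p [0.5441 0.3014 0.1077] F [0.2 0.3 0.9] open 58.0 g 0.0
shift mm [ 0.8 -0.9  3.2] rot [0.0007 0.0023 0.    ]
```

```bash
python3 -m jog '0 -0.4 1.7 0 0 0 50;0 0 0 0 0 0 50;0 0 0 0 0 0 50' >/dev/null; python3 go.py .5434 .3004 .1045 2
```

```text
t 52.02 p [0.5432 0.301  0.105 ] F [ 0.1 -0.5  0.4] open 50.6 g 0.0
shift mm [-0.1 -0.6  0.5] rot [0.0001 0.0004 0.0004]
```

```bash
python3 -m jog '-0.1 -0.6 0.5 0 0 0 47;0 0 0 0 0 0 44;0 0 0 0 0 0 41;0 0 0 0 0 0 30;0 0 0 0 0 0 30;0 0 -10 0 0 0 30;0 0 -35 0 0 0 30;0 0 -35 0 0 0 30;-4 -25 0 0 0 0 30;-4 -35 0 0 0 0 30;-4 -35 0 0 0 0 30;-4 -35 0 0 0 0 30'|grep -E "^force|pos|grasp";python3 -m jog '-4 -35 0 0 0 0 30;-4 -35 0 0 0 0 30;-4 -35 0 0 0 0 30;-2.5 -30 0 0 0 0 30;0 -1 0 0 0 0 30;0 0 20 0 0 0 30;0 0 25 0 0 0 30;0 0 15 0 0 0 30;0 0 5 0 0 0 30;0 0 0 0 0 0 30;0 0 0 0 0 0 30'>/dev/null; python3 go.py .5834 .0357 .1106 2
```

```text
position: [0.5637, 0.1699, 0.1846]
force: [0.5, -0.4, -2.7]
grasp_force: 29.9
t 54.9 p [0.5838 0.0356 0.1201] F [-0.4  0.2 -3.1] open 44.1 g 29.9
shift mm [0.5 0.1 9.5] rot [-0.0003  0.0017  0.0005]
```

```bash
python3 -m jog '0 0 5 0 0 0 30;0 0 3 0 0 0 30;0 0 0.6 0 0 0 30;0 0 0 0 0 0 30;0 0 0 0 0 0 30'|grep -E "^force|pos";python3 -m jog '0 0 0.7 0 0 0 30;0 0 0 0 0 0 30'|grep -E "^force|pos";python3 -m jog '0 0 0.7 0 0 0 30;0 0 0 0 0 0 30'|grep -E "^force|pos"
```

```text
position: [0.5833, 0.0355, 0.1107]
force: [-0.9, 0.7, -3.0]
position: [0.5834, 0.0355, 0.1102]
force: [0.1, 0.2, -0.9]
position: [0.5834, 0.0355, 0.1101]
force: [-1.5, 0.2, 5.0]
```

Release, retreat clear of everything, and compare with the starting images.

```bash
python3 -m jog '0 0 -0.6 0 0 0 30;0 0 0 0 0 0 50;0 0 0 0 0 0 65;0 0 0 0 0 0 75;0 0 -20 0 0 0 75;0 0 -45 0 0 0 75;0 0 -40 0 0 0 75;0 30 0 0 0 0 75;10 45 0 0 0 0 75;10 45 0 0 0 0 75;10 45 0 0 0 0 75;10 45 0 0 0 0 75'>/dev/null;python3 -m jog '10 45 0 0 0 0 75;10 45 0 0 0 0 75;20 40 0 0 0 0 75;20 40 0 0 0 0 75;20 40 0 0 0 0 75;0 0 0 0 0 0 75;0 0 0 0 0 0 75;0 0 0 0 0 0 75'|grep pos; python3 - <<'E'
from h import *
O=[]
for c in ['top','scene']:
    a=dict(np.load(f'pics/{c}0.npz'))['color'];d=capture(c)
    O.append(np.hstack([a,d['color']]) if 0 else d['color'])
    for n in ['tin','varnish','jar','pot','slab','bowl','brush_pot']:
        print(c,n,[(np.round(q['at'],4).tolist(),round(q['conf'],2)) for q in place_of(c,n)[:1]])
    np.savez(f'pics/{c}9.npz',**d)
a=dict(np.load('pics/top0.npz'));b=dict(np.load('pics/top9.npz'))
w=[cv2.resize(warp(q,.45,.67,-.16,.10,.01,1500),None,fx=1,fy=1) for q in (a,b)]
w=[cv2.normalize(q.astype(np.float32),None,0,255,cv2.NORM_MINMAX).astype(np.uint8) for q in w]
s=warp(b,.41,.55,-.37,-.23,.01,1500)
out=np.zeros((560,790,3),np.uint8);out[:330,:390]=w[0];out[:330,395:785]=w[1];out[340:550,:210]=s
cv2.imwrite('pics/end.png',out[:,:,::-1])
E
```

```text
position: [0.4492, 0.4499, 0.2147]
top tin [([0.5823, 0.0364, 0.0064], 0.89)]
top varnish [([0.5945, -0.0893, 0.0099], 0.86)]
top jar [([0.5202, -0.0275, 0.0075], 0.6)]
top pot [([0.4802, -0.3084, 0.0094], 0.76)]
top slab [([0.4773, -0.3014, -0.0008], 0.72)]
top bowl [([0.3775, 0.0515, -0.0014], 0.79)]
top brush_pot [([0.758, -0.2011, 0.0029], 0.87)]
scene tin [([0.5843, 0.0343, 0.007], 0.66)]
scene varnish [([0.5877, -0.0921, 0.0069], 0.59)]
scene jar [([0.5238, -0.0279, 0.0137], 0.89)]
scene pot [([0.4804, -0.3062, 0.0113], 0.61)]
scene slab [([0.477, -0.3042, 0.0012], 0.9)]
scene bowl [([0.3798, 0.0526, -0.0003], 0.7)]
scene brush_pot [([0.7577, -0.2032, -0.0001], 0.79)]Traceback (most recent call last):
  File "<stdin>", line 13, in <module>
ValueError: could not broadcast input array from shape (210,209,3) into shape (210,210,3)
```

```bash
python3 - <<'E'
from h import *
a=dict(np.load('pics/top0.npz'));b=dict(np.load('pics/top9.npz'))
w=[np.clip(warp(q,.45,.67,-.16,.10,.01,1500).astype(float)*k,0,255).astype(np.uint8) for q,k in((a,1.6),(b,1.6))]
s=np.clip(warp(b,.41,.55,-.37,-.23,.01,1500).astype(float)*2,0,255)
out=np.zeros((560,790,3),np.uint8)
for im,r,c in [(w[0],0,0),(w[1],0,395),(s,340,0)]: out[r:r+im.shape[0],c:c+im.shape[1]]=im
cv2.imwrite('pics/end.png',out[:,:,::-1])
# pixel shift of each top
for n,X in dict(tin=(.5834,.0357,.135),varnish=(.5913,-.0909,.15),jar=(.5231,-.0304,.13)).items():
    u,v=proj(a,X).round().astype(int);h=20
    A,B=[cv2.equalizeHist(cv2.cvtColor(q['color'],cv2.COLOR_RGB2GRAY)[v-h:v+h,u-h:u+h]).astype(np.float32) for q in (a,b)]
    print(n,cv2.phaseCorrelate(A,B,cv2.createHanningWindow((2*h,2*h),cv2.CV_32F)))
E
```

```text
tin ((0.424511335998087, -0.19352537916390133), 0.9770546212792397)
varnish ((-0.1674940537577001, 0.26822663330643337), 1.019624410867691)
jar ((0.1081546466324319, 0.13312230893698285), 0.9988655114173889)
```

View pics/end.png

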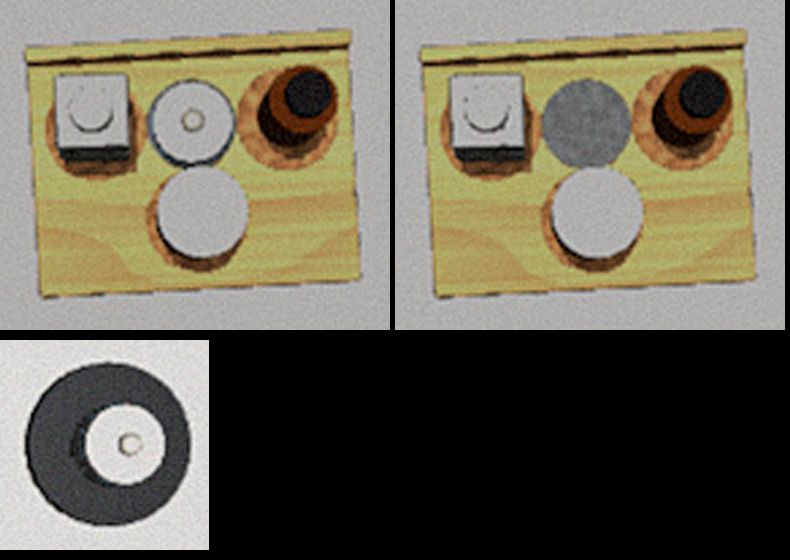

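The containers are within about 0.5 pixel (under 1 mm) of where they started. After correcting for parallax, the knob at (130,444) puts the pot at about (0.481, -0.302), within 1 mm of the slab's centre.

```bash
python3 -c "
from rig import *
print(hand_in())"
```

```text
the job is handed in; nothing more can be done
None
```

The job is done and handed in: the pot stands in the middle of the slab, and the tin, bottle and jar are back upright on their starting spots, within about 1 mm by the final top-camera check.

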